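# Load the alignment box and hold up its hood

### The job

Put the small tuner module from the bench into the socket of the open alignment box, fully home, and swing the socket's locking lever shut over it. Then, by the bar handle of the outer hood, lower the two nested lids together, gently, pushing the inner screening lid down ahead of the hood, and press until the inner lid clicks fully shut. Lift the hood alone again, leaving the inner lid shut, and finish while still holding the hood about half open (45 degrees) by its bar, so that a technician can reach the trimmer holes under it; do not disturb the other things on the bench.

Things in the scene. Friction and masses are not known exactly. Their poses are not given: they have to be found in the camera images.
- module: tuner module: loose plain metal can 44 (its x) x 30 (its y) x 26 mm high, 60 to 110 g, two small round trimmers in its top; origin at the centre of its underside, z up. It stands on the bench to the right of the alignment box. It fits the socket either way round (180 degrees makes no difference); pick it across its 30 mm width.
- align_box: alignment box, fixed: grey cast base 146 (x) x 172 (y) mm, flat deck 34 mm above the bench; origin under the base's centre, z up, front (towards the robot) = its -x. Both lids turn about one line at its back, along its y at x +57, z +36 mm. At the start both stand open, 3 to 10 degrees past upright, the inner lid nested in the outer hood, on the robot's side of it.
- socket_floor (a point): centre of the socket pocket's floor, 37 mm above the bench, at x -9, y +12 mm of the box; axes as the box's. Pocket 47 x 33 mm, long side along the box's x (1.5 mm free all round the module), 10 mm deep, mouth chamfered, in a black block 66 x 50 x 13 mm high on the deck; a seated module stands 16 mm out of it.
- lever (a joint): locking lever of the socket, rad: 0 = shut (its wire bail crosses 1 mm over the top of a seated module), 1.0 to 1.3 = open (hand grip steeply up, bail tipped back clear of the pocket). Turns about a line along the box's y, at x +18, z +43 mm of the box; stays where it is left, moves with about 1 N at the grip.
- lever_grip (a point): middle of the lever's black hand grip, a round rod 10 mm thick, 22 mm long, 42 mm from the lever's axis (its end 55 mm), 58 mm to the box's -y side of the socket's centre. Points steeply up when open; swings forward (box -x) and down to lie nearly level when shut, this point then 47 mm above the bench. 22 mm free between it and the bail's leg.
- inner_lid (a joint): inner screening lid, rad: 0 = fully shut, 1.745 = fully open. Sheet-metal pan 93 x 126 x 42 mm with two trimmer holes. Stiff hinge: stays where it is left. A sprung roller catch on the deck resists from about 0.1 rad, where the hood's own weight comes to rest; pressed past it (5 to 6 N down at the hood's bar) the lid snaps to 0 and is held there.
- inner_edge (a point): middle of the inner lid's front top edge, 107 mm in front of the hinge line when shut
- hood (a joint): outer hood, rad: 0 = fully shut, 1.745 = open on its stop. Grey sheet hood 114 x 148 x 55 mm, 0.3 kg. Runs freely: let go below about 1.0 it falls shut, above 1.2 it falls open. On the way down two rubber pads in it meet the inner lid's top and push that lid down at nearly the hood's own angle, to 0 when the hood is at 0. Nothing ties the lids together on the way up.
- hood_edge (a point): middle of the hood's front top edge, 119 mm in front of the hinge line when shut; 17 mm from point inner_edge when nested
- hood_bar (a point): middle of the hood's bar handle: round steel bar 10 mm thick, 80 mm long along the box's y, 36 mm off the hood's front wall (31 mm free). With the hood shut it is 155 mm in front of the hinge line and 25 mm above it (61 mm above the bench); it goes round with the hood, about 190 mm above the bench when open, and can turn between the fingers.
- mug: bystander: mug 82 x 114 x 91 mm, to be left alone
- tape: bystander: roll of tape 62 x 60 x 19 mm, to be left alone
- clamp_2: bystander: spring clamp 33 x 99 x 17 mm, to be left alone
- tweezers: bystander: steel tweezers 11 x 118 x 8 mm, to be left alone
There are look-alikes about, which are no part of the job. Of the things like the module, leave any that is green, orange or purple; of the rest the larger one is meant.

How it is judged:
On the way, in this order (a step that is already met when the one before it is completed fails the run):
1. the module sits fully home in the socket (horizontal distance between module and socket_floor below 0.004 m and z of module in the frame of socket_floor below 0.003 m and angle between the x axis of module and the x axis of align_box, either way round below 0.12 rad and angle between module's own z axis and vertical below 0.06 rad and value of joint lever above 0.6 rad), for 0.2 s.
2. the locking lever is shut over it, the lids still standing open (horizontal distance between module and socket_floor below 0.004 m and z of module in the frame of socket_floor below 0.003 m and angle between the x axis of module and the x axis of align_box, either way round below 0.12 rad and angle between module's own z axis and vertical below 0.06 rad and value of joint lever below 0.12 rad and value of joint each of hood, inner_lid above 1.2 rad), for 0.2 s.
3. both lids are fully shut (horizontal distance between module and socket_floor below 0.004 m and z of module in the frame of socket_floor below 0.003 m and angle between the x axis of module and the x axis of align_box, either way round below 0.12 rad and angle between module's own z axis and vertical below 0.06 rad and value of joint lever below 0.12 rad and value of joint hood below 0.05 rad and value of joint inner_lid below 0.02 rad), for 0.2 s.
4. the hood is lifted off, the inner lid still shut (value of joint hood above 0.25 rad and value of joint inner_lid below 0.03 rad), for 0.2 s.
At the end, for the whole second after the job is handed in: The module is home in the socket (within 4 mm and 7 degrees of the pocket, under 3 mm above its floor), lever shut (below 0.12 rad), inner lid shut (below 0.03 rad), and the fingers hold the hood still between 0.5 and 1.0 rad open (29 to 57 degrees) (horizontal distance between module and socket_floor below 0.004 m and z of module in the frame of socket_floor below 0.003 m and angle between the x axis of module and the x axis of align_box, either way round below 0.12 rad and angle between module's own z axis and vertical below 0.06 rad and value of joint lever below 0.12 rad and value of joint inner_lid below 0.03 rad and value of joint hood between 0.5 and 1 rad and velocity of joint hood between -0.1 and 0.1 rad/s and contact force between the fingers and hood above 0.5 N); the arm keeps its last pose, push and grip.
It fails at once if the two lids part (front edges more than 70 mm apart) while the inner lid is not shut (value of joint inner_lid above 0.06 rad and distance between hood_edge and inner_edge above 0.07 m).
It fails at once if the hood is let fall shut (faster than 3 rad/s) (velocity of joint hood below -3 rad/s).
It fails at once if the mug, tape, spring clamp or tweezers are moved more than 30 mm (distance of any of mug, tape, clamp_2, tweezers from where it was at the start of the episode above 0.03 m).
It also fails if it takes over 72 s, if anything falls off the work surface, if the arm or the gripper's body presses on something with over 40 N, if the wrist force passes 120 N, or if a joint passes its speed limit or range.

### The arm

A 6-joint arm with a two-finger parallel gripper is mounted at the origin on a cart in front of the work surface, level with it; the furniture and walls round the work are solid. World frame = base frame: x ahead of the robot, y to its left, z up, the work surface at z = 0. Lengths are in m, angles in rad, forces in N, time in s.
With the tool pointing down it reaches from about 0.35 to 0.85 m from the base axis. Payload 8.1 kg.
Tool frame: the origin (TCP) lies at the very end of the fingers, on their centre line; the grasp point (between the pads) lies 19 mm behind it; z points along the fingers, y is the line along which they close (so a half turn about z gives the same grasp; the last joint's range is limited). The gripper opens to 93 mm and grips with 3 to 60 N. Pads are 15 mm wide; open, the fingers measure 128 mm over their backs; the gripper's body (75 mm by 188 mm) begins 65 mm behind the grasp point.
Start: joints at [1.051, 0.13, 1.488, -0, 1.523, -0.085], TCP at [0.253, 0.544, 0.219] pointing down, gripper open.
Joint ranges: [-2.96, 2.96], [-0.89, 2.26], [0.02, 2.5], [-1.34, 4.48], [0, 2.73], [-2.66, 2.66]. Speed limits (rad/s): [2.39, 2.39, 2.79, 3.14, 3.14, 3.14].

### API

Orientations are given as a rotation vector (axis times angle).
In Python, from plant import monitor, eyes, ticket gives the robot as it stands.
- The arm moves only by the tool arm_command, never from a script. Its argument "deltas" is a list that holds one entry, the list of rows, each a list of 6 numbers: the shift along the world's x, y, z in cm, then the turn, a rotation vector about the world's x, y, z in degrees. In form: [[[tx, ty, tz, rx, ry, rz], ...]]. A call has 1 to 12 rows; each row shifts and turns the commanded pose from where the row before left it; what a row does not reach is not made up. A row lasts 1/12 s, in which the tool goes at most 41.7 mm and 7.16 degrees, less where a joint would pass 70% of its speed; a pose out of reach is approached as far as the arm can. A call is refused whole if a number of a shift passes 4.17 or a number of a turn 7.16, either way. A call with a gripper value outside its range is refused whole. "gripper" is the opening, from -1 (shut) to 1 (fully open), set as the call begins (left out, the last holds). The fingers move at their own pace and stop on an object; "squeeze" is the grip in N (left out, the last holds). Time passes only in rows, so rows that do not move let the fingers close. It gives the time, the measured TCP pose, the force, the opening and the grip force at its end, in the units of the state.
- monitor.read_state(): the state, without advancing time (a new reading comes with each control period).
- eyes.read_camera(name): name is "scene" or "top" or "wrist"; returns the picture (420x560x3 uint8, blue, green, red); there is no depth.
- eyes.camera_model(name): a dict with "fx", "fy", "cx", "cy" (pixels), "rvec" (rotation vector, rad) and "tvec" (3), from world to camera coordinates, as OpenCV has them. Camera axes: x right, y down, z forward; pixel columns grow to the right and rows downward; lengths in m; the calibration is good to about 2 mm. A picture is of the moment at which its call begins: read the wrist's pose just before it. camera_model takes no time and is no camera call; for the wrist camera it gives the pose at the moment of the call.
- ticket.close_job(): hands the job in; it is judged then, once.
The state is a dict: "t": time; "q": joint angles; "dq": joint speeds; "joint_torque": joint torques, N m; "tool_pos": TCP position; "orientation": TCP orientation; "force": force on the tool from outside, world axes, zero at the start; "wrist_torque": the same for the moment, N m; "opening": finger opening in m; "gripper_force": force on a finger pad.
Only numpy, scipy, OpenCV 4.12 (cv2) and the standard library are available. Lean on these libraries where they do the work, as an engineer would, in place of code of your own. Each camera call takes 0.05 s, during which the arm holds its last target. There are 200 camera calls.

## Working session

There is one attempt and no reset: what is moved stays moved. The work goes in short steps, Python scripts to look and compute and a tool call to move; the robot and the scene stay as the last step left them, time stands still between calls to the robot, and variables do not carry over. Pictures are saved under pics/ and viewed, at most 10 in all, crops included, and the job is handed in when it is done.

Besides the shell and the picture viewer there is one more tool, called after "Emit:" by a JSON object that holds its "op" and its "data". arm_command: Moves the arm, as the interface text tells. Its arguments: {"type":"object","properties":{"deltas":{"type":"array"},"gripper":{"type":"number"},"squeeze":{"type":"number"}},"required":["deltas"]}

```bash
mkdir -p pics
cat > h.py <<'E'
import cv2,numpy as np
from plant import monitor,eyes,ticket
def cam(n):
    m=eyes.camera_model(n);R=cv2.Rodrigues(np.array(m["rvec"],float))[0];t=np.array(m["tvec"],float).ravel()
    K=np.array([[m["fx"],0,m["cx"]],[0,m["fy"],m["cy"]],[0,0,1]]);return K,R,t
def ray(c,uv):
    K,R,t=c;d=R.T@np.linalg.inv(K)@np.array([uv[0],uv[1],1.]);return -R.T@t,d/np.linalg.norm(d)
def onz(c,uv,z):
    o,d=ray(c,uv);return o+d*(z-o[2])/d[2]
def two(c1,p1,c2,p2):
    a,d=ray(c1,p1);b,e=ray(c2,p2);s=np.linalg.lstsq(np.c_[d,-e],b-a,rcond=None)[0]
    x,y=a+s[0]*d,b+s[1]*e;return (x+y)/2,np.linalg.norm(x-y)
def proj(c,X):
    K,R,t=c;p=K@(R@np.array(X,float)+t);return p[:2]/p[2]
def snap(n,f):
    c=cam(n);im=np.array(eyes.read_camera(n));cv2.imwrite(f"pics/{f}.png",im);return c,im
def st():
    s=monitor.read_state();print({k:np.round(s[k],4).tolist() for k in("t","q","tool_pos","orientation","force","opening","gripper_force")});return s
E
python3 - <<'E'
from h import *
np.set_printoptions(precision=4,suppress=True)
st()
ims=[]
for n in("scene","top"):
    c,im=snap(n,n+"0");print(n,"pos",-c[1].T@c[2],"fwd",c[1][2],c[0][0,0]);ims.append(im)
snap("wrist","wrist0")
cv2.imwrite("pics/a.png",cv2.resize(ims[0],(800,600)));cv2.imwrite("pics/b.png",cv2.resize(ims[1],(800,600)))
E
```

```text
{'t': 0.0, 'q': [1.0506, 0.1312, 1.4893, -0.0, 1.523, -0.0854], 'tool_pos': [0.2524, 0.5437, 0.2176], 'orientation': [-0.6775, -3.0671, 0.0028], 'force': [-0.194, -0.5205, 0.284], 'opening': 0.0933, 'gripper_force': 0.0}
scene pos [ 0.1229 -0.5439  0.9377] fwd [ 0.3659  0.4884 -0.7922] 457.48099206147367
top pos [ 0.3729 -0.0204  1.4441] fwd [ 0.1002  0.0104 -0.9949] 481.6895566371847
```

View pics/a.png

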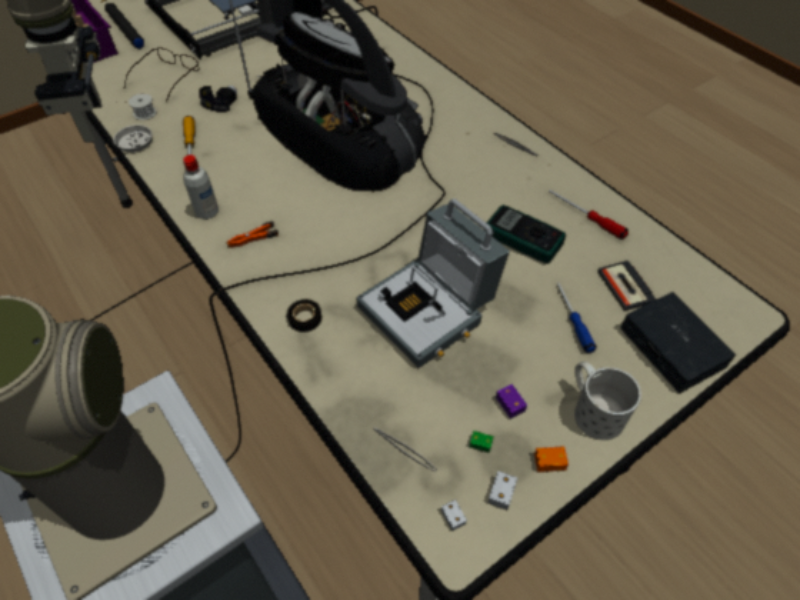

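View pics/b.png

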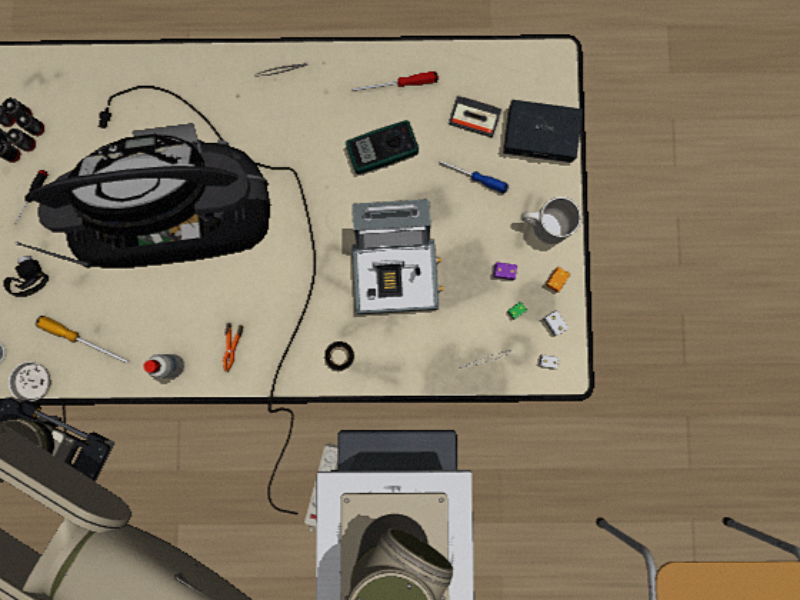

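The two plain (grey-white) cans are at a.png (502,489) / b.png (556,323) and at a.png (454,515) / b.png (548,361). Purple, green and orange are excluded, so the larger one, (502,489)/(556,323), is the one meant. I'll confirm it in an enlarged crop and measure it.

Run:
```python
from h import *
np.set_printoptions(precision=4,suppress=True)
S=cv2.imread("pics/scene0.png");T=cv2.imread("pics/top0.png")
cs,ct=cam("scene"),cam("top")
def seg(im,roi):
    x0,y0,x1,y1=roi;h=cv2.cvtColor(im[y0:y1,x0:x1],cv2.COLOR_BGR2HSV)
    m=((h[...,1]<28)&(h[...,2]>135)).astype(np.uint8)
    for c in cv2.findContours(m,0,2)[0]:
        if cv2.contourArea(c)>25:
            r=cv2.minAreaRect(c);print(" ",np.array(r[0])+[x0,y0],r[1],r[2],cv2.contourArea(c));print((cv2.boxPoints(r)+[x0,y0]).tolist())
print("scene");seg(S,(300,320,375,380));print("top");seg(T,(370,210,405,265))
a=cv2.resize(S[320:380,300:380],(400,300),interpolation=2)
b=cv2.resize(T[205:265,355:435],(400,300),interpolation=2)
c=cv2.resize(S[190:258,245:345],(441,300),interpolation=2)[:,:400]
c=cv2.resize(S[135:255,245:365],(400,300),interpolation=2)
d=cv2.resize(T[135:225,240:315],(400,300),interpolation=2)
cv2.imwrite("pics/c.png",np.vstack([np.hstack([a,b]),np.hstack([c,d])]))
```

```text
scene
  [317.6 358.7] (16.994115829467773, 11.180339813232422) 63.43495178222656 161.5
[[308.8000011444092, 353.6000061035156], [318.8000011444092, 348.600004196167], [326.3999996185303, 363.8000030517578], [316.3999996185303, 368.8000030517578]]
  [352.3879 341.0587] (14.973405838012695, 19.924772262573242) 17.354022979736328 249.5
[[342.2704620361328, 348.33452224731445], [348.2135238647461, 329.316725730896], [362.5053405761719, 333.7829170227051], [356.5622787475586, 352.8007125854492]]
top
  [384.54 252.72] (11.455129623413086, 7.495331764221191) 8.130102157592773 70.5
[[378.3400001525879, 255.61999893188477], [379.3999996185303, 248.20000076293945], [390.73999786376953, 249.82000350952148], [389.67999839782715, 257.2400016784668]]
  [389.2692 225.6538] (14.699555397033691, 10.261953353881836) 56.3099365234375 127.5
[[380.92307472229004, 222.38461303710938], [389.4615364074707, 216.6923065185547], [397.6153812408447, 228.92307662963867], [389.07691955566406, 234.61538314819336]]
```

View pics/c.png

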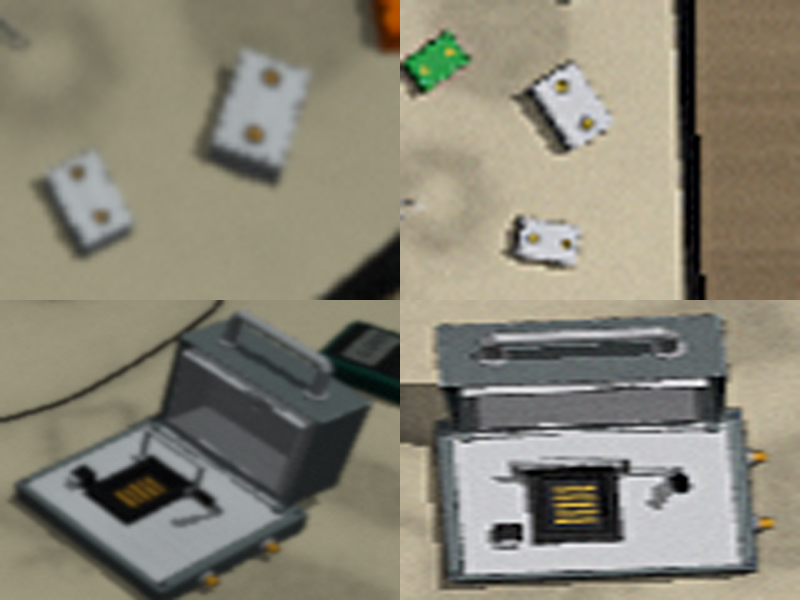

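The crop confirms it: the larger plain can has trimmers at scene native (354.2,335.4) and (351,346.6), and top native (387.4,222.4) and (392.4,229.8). The box is open, with the socket's gold contacts at scene (287.6,192) and top (272.8,196.5). The lever grip is the black knob to the right of the socket.

Run:
```python
from h import *
np.set_printoptions(precision=4,suppress=True)
cs,ct=cam("scene"),cam("top")
a=two(cs,(354.2,335.4),ct,(387.4,222.4));b=two(cs,(351,346.6),ct,(392.4,229.8));print("trim",a,b)
d=a[0]-b[0];print("yaw",np.degrees(np.arctan2(d[1],d[0])),(a[0]+b[0])/2)
for u in[(384.5,252.7),(389.3,225.65)]:print("onz",onz(ct,u,.026),onz(cs,(352.4,341.06),.026))
p=np.array([onz(ct,u,.026) for u in[(387.4,222.4),(392.4,229.8)]]);d=p[0]-p[1];print("yaw top",np.degrees(np.arctan2(d[1],d[0])))
print("socket",two(cs,(287.6,192),ct,(272.8,196.5)))
T=cv2.imread("pics/top0.png")[165:225,240:315];h=cv2.cvtColor(T,cv2.COLOR_BGR2HSV)
m=((h[...,1]<25)&(h[...,2]>170)).astype(np.uint8);m=cv2.morphologyEx(m,2,np.ones((2,2),np.uint8))
c=max(cv2.findContours(m,0,2)[0],key=cv2.contourArea);r=cv2.minAreaRect(c);bp=cv2.boxPoints(r)+[240,165]
P=np.array([onz(ct,u,.034) for u in bp]);print(r[1],r[2],P,P.mean(0));e=[P[(i+1)%4]-P[i] for i in range(4)];print([ (np.linalg.norm(v),np.degrees(np.arctan2(v[1],v[0]))) for v in e])
```

```text
trim (array([ 0.4629, -0.3299,  0.0295]), np.float64(0.00068759531053589)) (array([ 0.4412, -0.3438,  0.0302]), np.float64(0.0010372443865093943))
yaw 32.679715806365 [ 0.4521 -0.3369  0.0299]
onz [ 0.3743 -0.3194  0.026 ] [ 0.4534 -0.3361  0.026 ]
onz [ 0.4533 -0.3358  0.026 ] [ 0.4534 -0.3361  0.026 ]
yaw top 32.63236517311378
socket (array([0.5347, 0.002 , 0.123 ]), np.float64(0.009224123372313415))
(41.731075286865234, 51.21257400512695) 86.42366790771484 [[ 0.6021  0.072   0.034 ]
 [ 0.6104 -0.0794  0.034 ]
 [ 0.4867 -0.0856  0.034 ]
 [ 0.4784  0.0645  0.034 ]] [ 0.5444 -0.0071  0.034 ]
[(np.float64(0.15166047347567196), np.float64(-86.86965292941152)), (np.float64(0.12389399154733578), np.float64(-177.14223840211287)), (np.float64(0.1503348328209531), np.float64(93.15482296817562)), (np.float64(0.12395899658999632), np.float64(3.470645676657987))]
```

Emit:
{"op": "arm_command", "data": {"deltas": [[[1.2,-3.5,1.8,0,0,-7],[1.4,-4,1.5,0,0,-7],[1.6,-4,1.5,0,0,-7],[1.6,-4,1.2,0,0,-7],[1.6,-4,1.2,0,0,-7],[1.6,-4,1.2,0,0,-7],[1.6,-4,1,0,0,-7],[1.6,-4,1,0,0,-7],[1.6,-4,1,0,0,-7],[1.6,-4,0.6,0,0,-7],[1.6,-4,0,0,0,-7],[1.4,-4,0,0,0,-7]]], "gripper": 1, "squeeze": 20}}

```text
t: 1.15
tool_pos: [0.4273, 0.0925, 0.3323]
orientation: [2.561, 1.819, 0.002]
force: [-0.1, 0.5, -0.5]
opening: 0.093
gripper_force: 0.0
```

Emit:
{"op": "arm_command", "data": {"deltas": [[[1,-2,0,0,0,-6.4],[0,0,0,0,0,-7],[0,0,0,0,0,-7],[0,0,0,0,0,-7],[0,0,0,0,0,-7],[0,0,0,0,0,-4],[0,0,0,0,0,0],[0,0,0,0,0,0]]]}}

```text
t: 1.82
tool_pos: [0.4367, 0.0743, 0.3316]
orientation: [-3.013, -0.888, 0.001]
force: [0.5, -0.8, 0.1]
opening: 0.0931
gripper_force: 0.0
```

Run:
```python
from h import *
np.set_printoptions(precision=4,suppress=True)
st();c,im=snap("wrist","w1");print("cam",-c[1].T@c[2],c[1][2],c[0][0,0])
cv2.imwrite("pics/d.png",cv2.resize(im,(800,600)))
```

```text
{'t': 1.8167, 'q': [0.0528, -0.3174, 1.7049, -0.0, 1.7544, 1.0506], 'tool_pos': [0.4367, 0.0743, 0.3316], 'orientation': [-3.0135, -0.8878, 0.0005], 'force': [0.4677, -0.8436, 0.1402], 'opening': 0.0931, 'gripper_force': 0.0}
cam [0.5009 0.1159 0.4974] [-0.2333 -0.1498 -0.9608] 372.52677877855047
```

View pics/d.png

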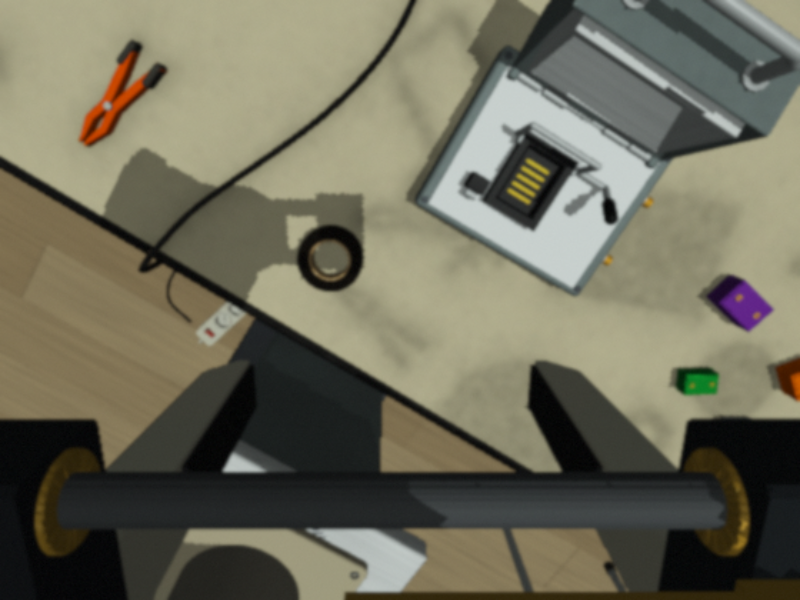

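The wrist view shows the socket's gold contacts at about (529,183) in d.png, the pocket around them, the lever grip at (609,205), and the base's front corners at about (417,200) and (577,294).

Run:
```python
from h import *
np.set_printoptions(precision=4,suppress=True)
cs,ct,cw=cam("scene"),cam("top"),cam("wrist")
G={}
for n,c,f,roi in(("s",cs,"scene0",(265,190,320,232)),("t",ct,"top0",(262,185,285,210)),("w",cw,"w1",(340,105,390,150))):
    im=cv2.imread(f"pics/{f}.png");x0,y0,x1,y1=roi;h=cv2.cvtColor(im[y0:y1,x0:x1],cv2.COLOR_BGR2HSV)
    m=((h[...,0]>14)&(h[...,0]<32)&(h[...,1]>100)&(h[...,2]>70)).astype(np.uint8);M=cv2.moments(m,True)
    if M["m00"]<3: print(n,"none");continue
    G[n]=(c,np.array([M["m10"]/M["m00"]+x0,M["m01"]/M["m00"]+y0]));print(n,M["m00"],G[n][1],onz(c,G[n][1],.037))
for a,b in("sw","tw","st"):
    if a in G and b in G:print(a,b,two(*G[a],*G[b]))
im=cv2.imread("pics/w1.png");h=cv2.cvtColor(im,cv2.COLOR_BGR2HSV)
m=((h[...,1]<30)&(h[...,2]>150)).astype(np.uint8);m[:, :290]=0;m[:70]=0;m[215:]=0;m[:,480:]=0
c=max(cv2.findContours(m,0,2)[0],key=cv2.contourArea);a=cv2.approxPolyDP(cv2.convexHull(c),5,True)[:,0]
for u in a:print(u,onz(cw,u,.034))
# black pocket block contour
m=((h[...,2]<75)).astype(np.uint8);m[:, :335]=0;m[:85]=0;m[168:]=0;m[:,406:]=0
m=cv2.morphologyEx(m,cv2.MORPH_CLOSE,np.ones((3,3)));m=cv2.morphologyEx(m,2,np.ones((9,9)))
for c in cv2.findContours(m,0,2)[0]:
    r=cv2.minAreaRect(c);P=np.array([onz(cw,u,.047) for u in cv2.boxPoints(r)]);print(r,P,P.mean(0))
```

```text
s 68.0 [286.25   211.4559] [0.542  0.0089 0.037 ]
t 63.0 [272.3968 196.1587] [0.542  0.0071 0.037 ]
w 471.0 [369.3482 126.5945] [0.5414 0.0054 0.037 ]
s w (array([0.5406, 0.0065, 0.0408]), np.float64(0.0008433298605579172))
t w (array([0.5409, 0.007 , 0.044 ]), np.float64(0.0003818375500912602))
s t (array([0.5413, 0.0073, 0.0394]), np.float64(0.0008744654133984304))
[341  70] [0.5755 0.0712 0.034 ]
[384  70] [0.6026 0.029  0.034 ]
[457 118] [ 0.607  -0.0782  0.034 ]
[401 200] [ 0.4898 -0.0848  0.034 ]
[300 142] [0.4807 0.0652 0.034 ]
((368.5384216308594, 125.19229888916016), (44.93071365356445, 57.96616744995117), 33.6900634765625) [[ 0.508   0.0362  0.047 ]
 [ 0.5725  0.0367  0.047 ]
 [ 0.5739 -0.0167  0.047 ]
 [ 0.5083 -0.0191  0.047 ]] [0.5407 0.0093 0.047 ]
```

Emit:
{"op": "arm_command", "data": {"deltas": [[[0.2,-3.6,-0.5,0,0,0],[0.2,-4.1,-1,0,0,0],[0.2,-4.1,-1.5,0,0,0],[0.2,-4.1,-1.5,0,0,0],[0.2,-4.1,-1.5,0,0,0],[0.2,-4.1,-1.5,0,0,0],[0.2,-4.1,-1.5,0,0,0],[0.1,-4.1,-1.8,0,0,0],[0.1,-4.1,-1.8,0,0,0],[0,-4.1,-1.8,0,0,0],[0,-0.6,-0.8,0,0,0],[0,0,0,0,0,0]]]}}

```text
t: 2.87
tool_pos: [0.4503, -0.319, 0.1839]
orientation: [-3.011, -0.881, 0.005]
force: [0.8, 0.9, -0.3]
opening: 0.0928
gripper_force: 0.0
```

```bash
cat > mod.py <<'E'
from h import *
np.set_printoptions(precision=4,suppress=True)
st();c,im=snap("wrist","w2")
h=cv2.cvtColor(im,cv2.COLOR_BGR2HSV);m=((h[...,1]<30)&(h[...,2]>125)).astype(np.uint8)
for k in cv2.findContours(m,0,2)[0]:
    if cv2.contourArea(k)>300:
        r=cv2.minAreaRect(k);P=np.array([onz(c,u,.026) for u in cv2.boxPoints(r)]);e=np.diff(P,axis=0)
        print(r,P.mean(0),[(np.linalg.norm(v),np.degrees(np.arctan2(v[1],v[0]))) for v in e])
cv2.imwrite("pics/e.png",cv2.resize(im,(800,600)))
E
python3 mod.py
```

```text
{'t': 2.8667, 'q': [-0.7091, 0.0243, 1.6633, -0.0002, 1.4591, 0.2925], 'tool_pos': [0.4503, -0.319, 0.1839], 'orientation': [-3.0112, -0.8809, 0.0047], 'force': [0.7926, 0.8991, -0.3485], 'opening': 0.0928, 'gripper_force': 0.0}
((234.23448181152344, 259.31378173828125), (36.46637725830078, 23.077756881713867), 40.23635482788086) [ 0.3758 -0.321   0.026 ] [(np.float64(0.022865797986162496), np.float64(-7.146720305163835)), (np.float64(0.03465070558337507), np.float64(-100.28467157521288)), (np.float64(0.02333322542771941), np.float64(174.10272237159057))]
((303.05548095703125, 201.50204467773438), (14.582594871520996, 47.485958099365234), 2.12109637260437) [ 0.4571 -0.3444  0.026 ] [(np.float64(0.043980819168657315), np.float64(31.405514392439898)), (np.float64(0.012851245426365501), np.float64(-59.567645417462316)), (np.float64(0.04400151333424913), np.float64(-147.9694914912758))]
((490.4794616699219, 13.288089752197266), (16.018400192260742, 78.42340850830078), 80.3947982788086) [ 0.6625 -0.3829  0.026 ] [(np.float64(0.05919531457862616), np.float64(-48.665429159038645)), (np.float64(0.011795570227701689), np.float64(-126.76641322395824)), (np.float64(0.05980507306130428), np.float64(131.44299088055413))]
```

View pics/e.png

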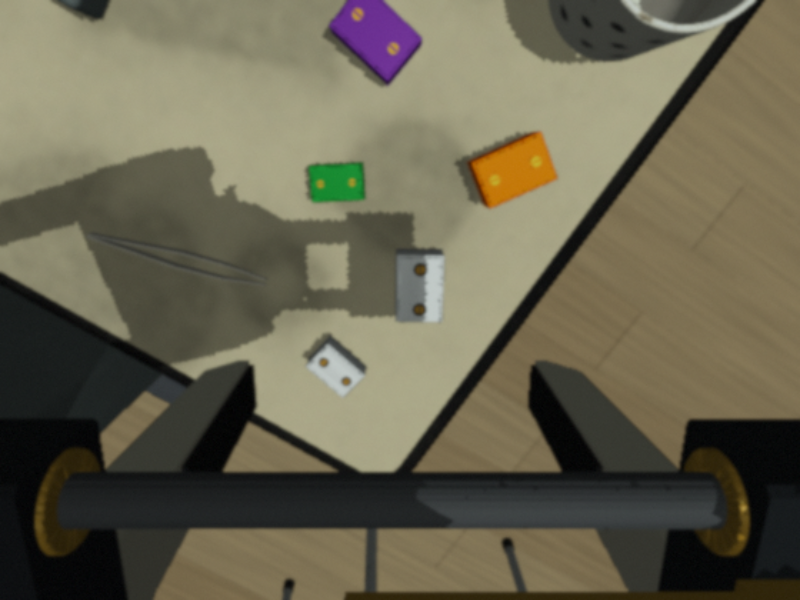

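The meant module is at about (419,287) in e.png, half in the arm's shadow, with trimmers at (420,269) and (419,310). Its long side lies across the finger closing line.

Run:
```python
from h import *
c=cam("wrist");f=1/1.42857
a,b=[onz(c,(x*f,y*f),.027) for x,y in((420,269),(419,310))];d=a-b
print(a,b,(a+b)/2,np.degrees(np.arctan2(d[1],d[0])));print(two(c,(293.6,202.6),cam("top"),(389.9,226.1)),two(c,(293.6,202.6),cam("scene"),(352.6,341)))
print(monitor.read_state()["tool_pos"])
```

```text
[ 0.46415073 -0.32959474  0.027     ] [ 0.44152685 -0.34376955  0.027     ] [ 0.45283879 -0.33668215  0.027     ] 32.0688894865044
(array([ 0.45215119, -0.33768437,  0.02316799]), np.float64(0.0008741905769933778)) (array([ 0.45314986, -0.3365348 ,  0.02753503]), np.float64(0.00023047481619816574))
[ 0.45117642 -0.31777201  0.18556601]
```

Emit:
{"op": "arm_command", "data": {"deltas": [[[0.2,-1.0,-2,0,0,-0.6],[0,-0.9,-3,0,0,0],[0,0,-3,0,0,0],[0,0,-3,0,0,0],[0,0,-1.5,0,0,0],[0,0,-0.5,0,0,0],[0,0,0,0,0,0],[0,0,0,0,0,0],[0,0,0,0,0,0]]], "gripper": 0.3}}

```text
t: 3.67
tool_pos: [0.4558, -0.3375, 0.0598]
orientation: [3.016, 0.869, 0.003]
force: [-0.5, -0.9, -0.2]
opening: 0.0607
gripper_force: 0.0
```

```bash
python3 -c "
from h import *
st();print([np.round(monitor.read_state()['tool_pos'],4) for i in range(3)])"
```

```text
{'t': 3.6667, 'q': [-0.7279, 0.1719, 1.7426, 0.0001, 1.2232, 0.2818], 'tool_pos': [0.4558, -0.3375, 0.0598], 'orientation': [3.0157, 0.869, 0.0034], 'force': [-0.5136, -0.874, -0.1806], 'opening': 0.0607, 'gripper_force': 0.0}
[array([ 0.4558, -0.3375,  0.0598]), array([ 0.4558, -0.3375,  0.0598]), array([ 0.4558, -0.3375,  0.0598])]
```

Emit:
{"op": "arm_command", "data": {"deltas": [[[-0.1,0.1,-2,0,0,0],[-0.1,0,-1.5,0,0,0],[0,0,-0.8,0,0,0],[0,0,-0.3,0,0,0],[0,0,0,0,0,0],[0,0,0,0,0,0]]]}}

```text
t: 4.17
tool_pos: [0.4529, -0.3365, 0.0123]
orientation: [3.018, 0.868, 0.001]
force: [-0.3, -0.1, 0.1]
opening: 0.0606
gripper_force: 0.0
```

Emit:
{"op": "arm_command", "data": {"deltas": [[[0,0,0,0,0,0],[0,0,0,0,0,0],[0,0,0,0,0,0],[0,0,0,0,0,0],[0,0,0,0,0,0],[0,0,0,0,0,0]]], "gripper": -0.6, "squeeze": 20}}

```text
t: 4.67
tool_pos: [0.4524, -0.3361, 0.0114]
orientation: [3.019, 0.868, 0.0]
force: [0.4, 0.5, 0.9]
opening: 0.0299
gripper_force: 20.0
```

Emit:
{"op": "arm_command", "data": {"deltas": [[[0,0,1,0,0,0],[0,0,3,0,0,0],[0,0,4,0,0,0],[0,0,4,0,0,7],[0,1,3,0,0,7],[0,2.5,1,0,0,7],[0,3.5,0,0,0,7],[0,4,0,0,0,7],[0,4,0,0,0,7],[0.5,4,0,0,0,7],[1,4,0,0,0,7],[1,4,0,0,0,7]]]}}

```text
t: 5.67
tool_pos: [0.4769, -0.0641, 0.172]
orientation: [2.114, 2.323, 0.001]
force: [-0.2, -0.2, -1.2]
opening: 0.0295
gripper_force: 20.0
```

Emit:
{"op": "arm_command", "data": {"deltas": [[[1,3,0,0,0,7],[1,2.5,0,0,0,7],[1,1.5,0,0,0,7],[0,0,0,0,0,7],[0,0,0,0,0,7],[0,0,0,0,0,7],[0,0,0,0,0,7],[0,0,0,0,0,7],[0,0,0,0,0,7],[0,0,0,0,0,7],[0,0,0,0,0,7],[0,0,0,0,0,7]]]}}

```text
t: 6.67
tool_pos: [0.507, 0.0041, 0.1717]
orientation: [-0.016, -3.141, -0.0]
force: [0.0, 0.0, -0.8]
opening: 0.0296
gripper_force: 20.0
```

Emit:
{"op": "arm_command", "data": {"deltas": [[[0,0,0,0,0,4],[0,0,0,0,0,0],[0,0,0,0,0,0]]]}}

```text
t: 6.92
tool_pos: [0.5071, 0.0041, 0.1716]
orientation: [-0.081, 3.14, -0.0]
force: [-0.5, 0.3, -0.7]
opening: 0.0298
gripper_force: 20.0
```

Run:
```python
from h import *
s=st();c,im=snap("wrist","w3");cv2.imwrite("pics/f.png",cv2.resize(im,(800,600)))
R=cv2.Rodrigues(np.array(s["orientation"]))[0];print("y yaw",np.degrees(np.arctan2(R[1,1],R[0,1])),R[:,2])
```

```text
{'t': 6.9167, 'q': [-0.0931, -0.096, 1.8035, -0.0, 1.434, -1.7152], 'tool_pos': [0.5071, 0.0041, 0.1716], 'orientation': [-0.0806, 3.1404, -0.0], 'force': [-0.4972, 0.3338, -0.7279], 'opening': 0.0298, 'gripper_force': 19.9995}
y yaw 92.93935450101053 [ 1.12373072e-04 -2.02599037e-05 -9.99999993e-01]
```

View pics/f.png

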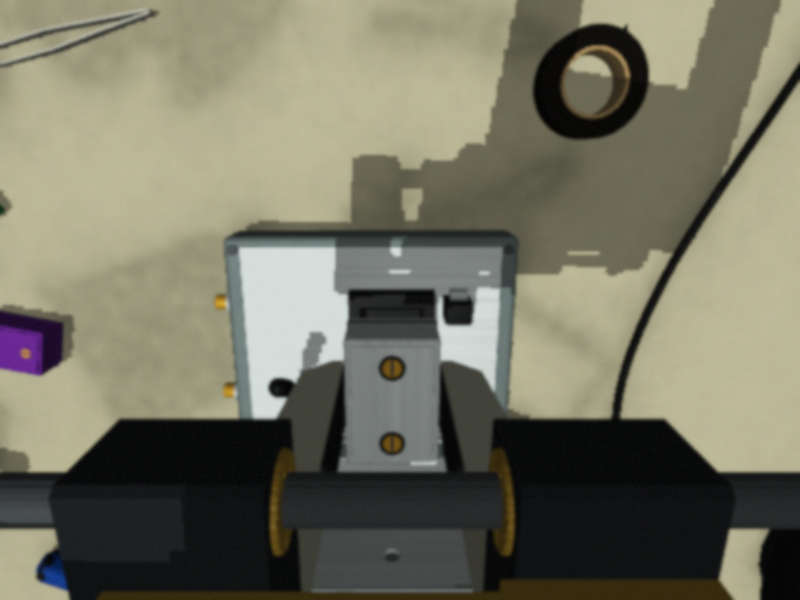

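The wrist view shows the module held squarely, with trimmers at (392,369) and (392,443). The base's front top corners are at about (227,237) and (517,237), and the front edge of the socket block runs along row 291, columns 348–436.

Run:
```python
from h import *
np.set_printoptions(precision=4,suppress=True)
c=cam("wrist");f=.7;im=cv2.imread("pics/w3.png")
g=cv2.cvtColor(im,cv2.COLOR_BGR2GRAY).astype(int)
for x in(200,240,300,340): print("col",x,g[156:212,x])
print("row190",g[190,150:175],g[190,345:372])
print("row 215",g[215,236:250],g[215,300:314])
s=monitor.read_state();z=s["tool_pos"][2]+.026-.0115
a,b=[onz(c,(u*f,v*f),z) for u,v in((392,369),(392,443))];print("mod",(a+b)/2,a-b,s["tool_pos"])
L,Rr=[onz(c,(u*f,v*f),.034) for u,v in((227,237),(517,237))];d=L-Rr;print(L,Rr,np.linalg.norm(d),np.degrees(np.arctan2(-d[0],d[1]))%180)
```

```text
col 200 [112 103  99  99  87  67  45  34  40  55  74  91 107 118 124 128 147 187
 211 218 218 218 218 219 218 218 219 219 219 219 218 218 219 218 219 219
 219 219 219 218 218 220 220 219 219 218 218 219 219 218 218 220 219 219
 219 218]
col 240 [104  98  94  94  79  59  42  37  37  42  52  59  61  65  67  68  82 105
 121 125 124 125 124 125 127 126 127 126 126 125 122 122 123 125 125 123
 121 121 123 124 125 126 126 126 125 125 124 123 125 151 189 211 218 217
 218 218]
col 300 [ 86  85  87  82  72  53  40  36  37  44  52  57  61  65  66  69  85 109
 123 128 128 129 129 128 129 130 129 131 131 132 131 129 129 131 132 129
 125 128 128 130 134 134 132 131 127 115  80  38  17   7  11  15  14  15
  14  15]
col 340 [ 92  93  91  88  76  55  40  35  37  43  50  57  59  61  64  67  84 109
 123 127 127 127 125 126 127 128 127 127 128 131 129 129 132 154 187 194
 168 138 129 128 129 130 129 131 151 186 206 213 216 217 218 216 212 207
 208 210]
row190 [151 151 150 149 151 151 147 132 114 107 114 120 124 126 127 127 130 144
 179 206 217 218 219 219 218] [127 128 129 127 121 103  78  65  66  65  64  64  66  63  60  61  70  82
  90  95  95  98 101  99 101 102 103]
row 215 [219 219 219 218 218 216 204 164  98  52  41  42  43  41] [ 34  34  34  49  83 130 178 206 203 162  89  30  14  17]
mod [0.5071 0.0039 0.186 ] [-0.0256 -0.0013  0.    ] [0.5071 0.0041 0.1715]
[ 0.4826 -0.0918  0.034 ] [0.4744 0.0742 0.034 ] 0.16615305976185293 2.8387757725936353
```

Run:
```python
from h import *
np.set_printoptions(precision=4,suppress=True)
c=cam("wrist")
for z in(.047,.044):
    l,r=onz(c,(243.8,215),z),onz(c,(304.3,215),z);m=onz(c,(274.05,202.3),z)
    print(z,np.linalg.norm(l-r),m,m+.033*np.array([np.cos(.052),np.sin(.052),0]))
for w,roi in(("w1",0),):
    pass
print(onz(c,(274.05,202.3),.034))
```

```text
0.047 0.04920798020399655 [0.5053 0.0037 0.047 ] [0.5383 0.0054 0.047 ]
0.044 0.04971643314780289 [0.5061 0.0038 0.044 ] [0.539  0.0055 0.044 ]
[0.5087 0.0039 0.034 ]
```

Emit:
{"op": "arm_command", "data": {"deltas": [[[1,0,-1,0,0,0],[1.2,0.1,-2,0,0,0],[1,0.1,-3,0,0,0],[0,0,-2.5,0,0,0],[0,0,-1,0,0,0],[0,0,0,0,0,0],[0,0,0,0,0,0],[0,0,0,0,0,0]]]}}

```text
t: 7.63
tool_pos: [0.5403, 0.006, 0.0781]
orientation: [-0.084, 3.138, -0.0]
force: [-0.5, -0.3, -1.4]
opening: 0.0294
gripper_force: 20.0
```

Run:
```python
from h import *
s=st();c,im=snap("wrist","w4")
g=im[200:420,180:380];cv2.imwrite("pics/g.png",cv2.resize(im[170:420,140:420],(800,600)))
p=s["tool_pos"];print(proj(c,[.5393,.0058,.047]),proj(c,p))
```

```text
{'t': 7.6333, 'q': [-0.0839, 0.0815, 1.8051, 0.0, 1.2526, -1.708], 'tool_pos': [0.5403, 0.006, 0.0781], 'orientation': [-0.0836, 3.1381, -0.0004], 'force': [-0.4788, -0.2602, -1.4221], 'opening': 0.0294, 'gripper_force': 19.9998}
[274.40944191 245.49325888] [274.6811966  270.86134607]
```

View pics/g.png

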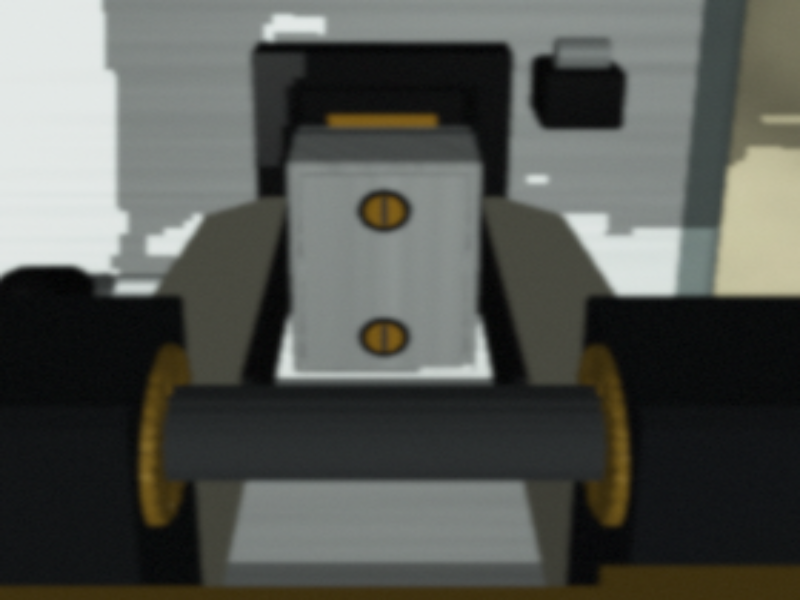

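The crop shows the module above the pocket. The block's front top edge is at v≈45 (native row 188.8) and its sides are at native columns 228.6 and 318.9. The pocket's front lip is at native row ≈206.7.

Run:
```python
from h import *
np.set_printoptions(precision=4,suppress=True)
c=cam("wrist");u=np.array([np.cos(.052),np.sin(.052),0])
a=onz(c,(273.75,188.75),.047);print("front",a,a+.033*u);b=onz(c,(274.75,206.7),.047);print("pocket lip",b,b+.0235*u)
l,r=onz(c,(228.6,195),.047),onz(c,(318.9,195),.047);print(np.linalg.norm(l-r),(l+r)/2)
z=monitor.read_state()["tool_pos"][2]+.0145
t=[onz(c,(140+x/2.857,170+y/2.4),z) for x,y in((385,211),(385,338))];print("mod",sum(t)/2,monitor.read_state()["tool_pos"])
```

```text
front [0.507  0.0037 0.047 ] [0.5399 0.0054 0.047 ]
pocket lip [0.517  0.0048 0.047 ] [0.5405 0.006  0.047 ]
0.04911712210544147 [0.5104 0.0039 0.047 ]
mod [0.5406 0.0059 0.0929] [0.5406 0.0059 0.0784]
```

Emit:
{"op": "arm_command", "data": {"deltas": [[[0,0,-1,0,0,0],[0,0,-0.6,0,0,0],[0,0,-0.4,0,0,0],[0,0,-0.3,0,0,0],[0,0,-0.3,0,0,0],[0,0,-0.2,0,0,0],[0,0,-0.1,0,0,0],[0,0,-0.1,0,0,0],[0,0,0,0,0,0],[0,0,0,0,0,0]]]}}

```text
t: 8.52
tool_pos: [0.5416, 0.0061, 0.0501]
orientation: [-0.085, 3.136, -0.0]
force: [-9.1, 1.6, 26.3]
opening: 0.0301
gripper_force: 20.0
```

Emit:
{"op": "arm_command", "data": {"deltas": [[[-0.1,-0.02,0,0,0,0],[-0.05,0,0,0,0,0],[0,0,0,0,0,0]]]}}

```text
t: 8.77
tool_pos: [0.5415, 0.0061, 0.0502]
orientation: [-0.084, 3.132, -0.0]
force: [0.2, 2.4, 20.1]
opening: 0.0297
gripper_force: 20.0
```

Emit:
{"op": "arm_command", "data": {"deltas": [[[0,0,0,0,0,0],[0,0,0,0,0,0],[0,0,0,0,0,0]]], "gripper": -0.1}}

```text
t: 9.02
tool_pos: [0.5388, 0.0051, 0.0473]
orientation: [-0.085, 3.138, -0.002]
force: [-0.7, -5.5, 7.7]
opening: 0.0408
gripper_force: 4.1
```

Emit:
{"op": "arm_command", "data": {"deltas": [[[0,0,1,0,0,0],[0,0,2,0,0,0],[0,0,3,0,0,0],[0,0,3,0,0,0],[-2,0,1,0,0,0],[-3,0,0,0,0,0],[-3,0,0,0,0,0],[-2,0,0,0,0,0],[0,0,0,0,0,0],[0,0,0,0,0,0]]]}}

```text
t: 9.85
tool_pos: [0.4371, 0.006, 0.1463]
orientation: [-0.084, 3.14, 0.0]
force: [-0.5, 0.9, -0.2]
opening: 0.0421
gripper_force: 0.0
```

Run:
```python
from h import *
st();c,im=snap("wrist","w5");c2,s2=snap("scene","s5")
A=cv2.resize(im,(400,300));B=cv2.resize(s2[150:250,240:340],(400,400),interpolation=2)
C=np.zeros((600,800,3),np.uint8);C[:]=0;A=cv2.resize(im[150:420,60:420],(400,300),interpolation=2);
C[:400,400:]=B;C[:600,:400]=cv2.resize(im[140:400,150:400],(400,600),interpolation=2);cv2.imwrite("pics/i.png",C)
print(proj(c,[.54,.0057,.063]),proj(c2,[.54,.0057,.063]))
```

```text
{'t': 9.85, 'q': [-0.1039, -0.2816, 2.0122, 0.0002, 1.4106, -1.7284], 'tool_pos': [0.4371, 0.006, 0.1463], 'orientation': [-0.0844, 3.14, 0.0002], 'force': [-0.5195, 0.949, -0.1816], 'opening': 0.0421, 'gripper_force': 0.0}
[267.13461596 345.90119056] [286.42007673 206.17521149]
```

View pics/i.png

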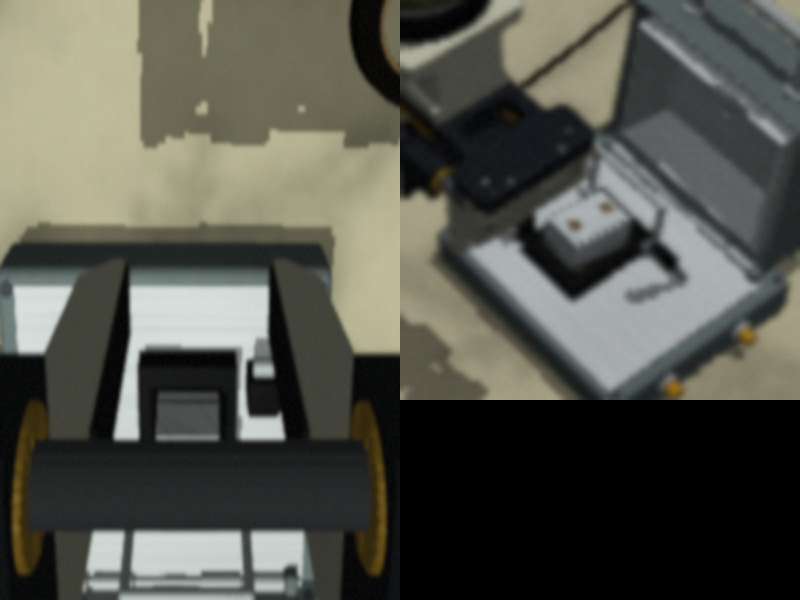

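The module sits in the pocket: trimmers at i.png (574,225) and (606,208), lever still open with its grip at (668,258). Before the lever I'll press the module once with closed fingers to be sure it is home.

Run:
```python
from h import *
np.set_printoptions(precision=4,suppress=True)
cs,ct=cam("scene"),cam("top")
print("mod",onz(cs,(287.5,204.1),.063),onz(cs,(287.5,204.1),.068))
print("grip",two(cs,(306.5,214.7),ct,(292.5,189)))
S=cv2.imread("pics/s5.png");T=cv2.imread("pics/top0.png")
for n,im,c,(x0,y0,x1,y1) in(("s",S,cs,(300,205,316,225)),("t",T,ct,(286,180,300,196))):
    g=im[y0:y1,x0:x1].max(2);m=(g<75).astype(np.uint8);k=max(cv2.findContours(m,0,2)[0],key=cv2.contourArea);r=cv2.minAreaRect(k);print(n,r,np.array(r[0])+[x0,y0])
u=np.array([np.cos(.052),np.sin(.052),0]);v=np.array([-u[1],u[0],0])
for a in(1.0,1.15,1.3):
    P=np.array([.540,.0057,0])+(.027-.042*np.cos(a+.1))*u-.058*v;P[2]=.043+.042*np.sin(a+.1);print(a,P,proj(cs,P),proj(ct,P))
```

```text
mod [0.546  0.0093 0.063 ] [0.5436 0.0061 0.068 ]
grip (array([ 0.5572, -0.0511,  0.0751]), np.float64(0.0008715051303815258))
s ((4.26923131942749, 7.34615421295166), (14.144856452941895, 5.824352264404297), 33.6900634765625) [304.2692 212.3462]
t ((5.5, 9.5), (5.0, 3.0), 90.0) [291.5 189.5]
1.0 [ 0.551  -0.0518  0.0804] [304.8671 214.7591] [292.7227 191.0546]
1.15 [ 0.5568 -0.0515  0.0829] [306.7564 212.8768] [292.6149 188.9257]
1.3 [ 0.5628 -0.0512  0.0844] [308.7231 211.1638] [292.4937 186.7314]
```

Emit:
{"op": "arm_command", "data": {"deltas": [[[3,0,-0.5,0,0,0],[3.5,0,-1,0,0,0],[3,0,-2,0,0,0],[0.7,0,-2,0,0,0],[0,0,-1.5,0,0,0],[0,0,0,0,0,0],[0,0,0,0,0,0]]], "gripper": -1}}

```text
t: 10.53
tool_pos: [0.5391, 0.006, 0.0748]
orientation: [0.085, -3.137, -0.001]
force: [-0.2, 0.2, 0.8]
opening: 0.0018
gripper_force: 0.0
```

Emit:
{"op": "arm_command", "data": {"deltas": [[[0,0,-0.5,0,0,0],[0,0,-0.3,0,0,0],[0,0,-0.2,0,0,0],[0,0,-0.2,0,0,0],[0,0,-0.1,0,0,0],[0,0,-0.1,0,0,0],[0,0,0,0,0,0]]]}}

```text
t: 11.12
tool_pos: [0.5397, 0.0059, 0.0624]
orientation: [-0.085, 3.14, -0.0]
force: [-1.1, 0.1, -0.5]
opening: 0.0003
gripper_force: 0.0
```

Emit:
{"op": "arm_command", "data": {"deltas": [[[0,0,-0.1,0,0,0],[0,0,-0.1,0,0,0],[0,0,-0.1,0,0,0],[0,0,0,0,0,0]]]}}

```text
t: 11.45
tool_pos: [0.5399, 0.0059, 0.0622]
orientation: [-0.085, 3.14, -0.0]
force: [-14.2, -0.2, 27.0]
opening: 0.0002
gripper_force: 13.5
```

Emit:
{"op": "arm_command", "data": {"deltas": [[[0,0,1,0,0,0],[0,0,3,0,0,0],[0,0,2.5,0,0,0],[1.5,-2,0,0,0,0],[1.5,-2,0,0,0,0],[1.2,-1.6,0,0,0,0],[0,0,0,0,0,0],[0,0,0,0,0,0]]]}}

```text
t: 12.12
tool_pos: [0.5817, -0.0507, 0.124]
orientation: [0.082, -3.14, -0.0]
force: [0.2, 0.2, -0.3]
opening: 0.0005
gripper_force: 0.0
```

Emit:
{"op": "arm_command", "data": {"deltas": [[[0,0,-1.5,0,0,0],[0,0,-1.5,0,0,0],[0,0,-1,0,0,0],[0,0,-0.3,0,0,0],[0,0,0,0,0,0],[0,0,0,0,0,0]]]}}

```text
t: 12.62
tool_pos: [0.5816, -0.0497, 0.0815]
orientation: [0.085, -3.14, -0.0]
force: [0.3, -0.1, 0.1]
opening: 0.0004
gripper_force: 0.0
```

Emit:
{"op": "arm_command", "data": {"deltas": [[[-0.8,0,0,0,0,0],[-0.8,0,-0.1,0,0,0],[-0.8,0,-0.2,0,0,0],[-0.7,0,-0.2,0,0,0],[-0.6,0,-0.4,0,0,0],[-0.5,0,-0.5,0,0,0],[-0.5,0,-0.5,0,0,0],[-0.3,0,-0.5,0,0,0],[-0.1,0,-0.4,0,0,0],[0,0,-0.2,0,0,0],[0,0,0,0,0,0]]]}}

```text
t: 13.53
tool_pos: [0.5304, -0.0504, 0.0521]
orientation: [0.085, -3.139, 0.001]
force: [-9.1, 0.7, 15.5]
opening: 0.0006
gripper_force: 7.5
```

Emit:
{"op": "arm_command", "data": {"deltas": [[[0,0,-0.1,0,0,0],[0,0,0,0,0,0],[-0.5,0,2,0,0,0],[-1,0,4,0,0,0],[-2,1,4,0,0,-7],[-2,1,4,0,0,-7],[-2,1,4,0,0,-7],[-1,1,3,0,0,-7],[0,0,1,0,0,-7],[0,0,0,0,0,-7],[0,0,0,0,0,-7]]]}}

```text
t: 14.45
tool_pos: [0.4518, -0.0127, 0.2607]
orientation: [1.232, 2.887, 0.001]
force: [-0.1, -0.5, 0.0]
opening: 0.001
gripper_force: 0.0
```

Emit:
{"op": "arm_command", "data": {"deltas": [[[0,0,0,0,0,-7],[0,0,0,0,0,-7],[0,0,0,0,0,-7],[0,0,0,0,0,-7],[0,0,0,0,0,-7],[0,0,0,0,0,-6],[0,0,0,0,0,0],[0,0,0,0,0,0]]]}}

```text
t: 15.12
tool_pos: [0.4511, -0.0128, 0.2589]
orientation: [-2.157, -2.284, 0.001]
force: [0.4, -0.4, 0.1]
opening: 0.0005
gripper_force: 0.0
```

Run:
```python
from h import *
np.set_printoptions(precision=4,suppress=True)
s=st();R=cv2.Rodrigues(np.array(s["orientation"]))[0];print("y yaw",np.degrees(np.arctan2(R[1,1],R[0,1])))
c,im=snap("wrist","w6");c2,s2=snap("scene","s6");c3,t3=snap("top","t6")
print("wcam",c)
C=np.zeros((600,800,3),np.uint8);C[:300,:400]=cv2.resize(im,(400,300))
C[:300,400:]=cv2.resize(s2[135:240,240:380],(400,300),interpolation=2);C[300:,400:]=cv2.resize(s2[190:235,270:330],(400,300),interpolation=2);C[300:,:400]=cv2.resize(t3[130:220,235:320][:64],(400,300),interpolation=2)
cv2.imwrite("pics/j.png",C)
```

```text
{'t': 15.1167, 'q': [-0.1421, -0.2945, 1.8172, 0.0, 1.6195, -0.1995], 'tool_pos': [0.4511, -0.0128, 0.2589], 'orientation': [-2.1565, -2.2838, 0.0005], 'force': [0.3556, -0.4275, 0.0559], 'opening': 0.0005, 'gripper_force': 0.0}
y yaw 3.2844529354863403
wcam (array([[372.5268,   0.    , 274.0542],
       [  0.    , 372.5268, 211.7569],
       [  0.    ,   0.    ,   1.    ]]), array([[ 0.9984,  0.0558, -0.0003],
       [ 0.0537, -0.9594,  0.277 ],
       [ 0.0152, -0.2766, -0.9609]]), array([-0.4488, -0.0803,  0.419 ]))
```

View pics/j.png

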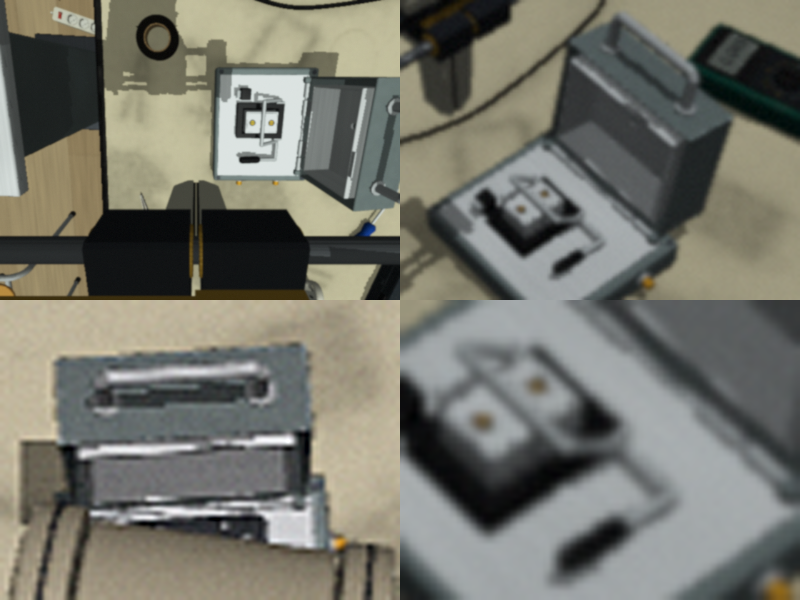

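The lever is shut: its bail crosses the module, and the grip lies level at about (590,545) in the lower right crop. The hood bar runs in the scene from native (317,142) to (342,160), and in the top view from (257.3,146.4) to (289.8,144.3).

Run:
```python
from h import *
np.set_printoptions(precision=4,suppress=True)
cs,ct=cam("scene"),cam("top")
for a,b in(((317,142),(257.3,146.4)),((342.2,160.2),(289.8,144.3)),((329.6,151.1),(273.6,145.4))):print(two(cs,a,ct,b))
u=np.array([np.cos(.055),np.sin(.055),0]);v=np.array([-u[1],u[0],0]);H=np.array([.540,.0057,.036])+.066*u-.012*v;print("hinge",H)
for t in(0,.1,.785,1.57,1.62,1.66,1.7,1.745):
    P=H-u*(.155*np.cos(t)-.025*np.sin(t))+[0,0,.155*np.sin(t)+.025*np.cos(t)];print(t,P,proj(cs,P),proj(ct,P))
```

```text
(array([0.6591, 0.044 , 0.1792]), np.float64(0.00010174357683863004))
(array([ 0.6618, -0.0426,  0.1877]), np.float64(0.0008040789805089506))
(array([0.6607, 0.0003, 0.1829]), np.float64(7.497247490569485e-05))
hinge [ 0.6066 -0.0027  0.036 ]
0 [ 0.4518 -0.0112  0.061 ] [260.748  228.8834] [278.7745 226.2783]
0.1 [ 0.4551 -0.011   0.0763] [261.5813 224.3195] [278.6647 224.8233]
0.785 [ 0.5147 -0.0077  0.1632] [281.1153 187.4238] [277.0417 200.6056]
1.57 [ 0.6314 -0.0013  0.191 ] [320.481  154.4342] [274.2023 155.58  ]
1.62 [ 0.6391 -0.0009  0.1896] [322.9224 153.3274] [274.0333 152.8255]
1.66 [ 0.6452 -0.0005  0.1882] [324.8347 152.5457] [273.9016 150.6724]
1.7 [ 0.6513 -0.0002  0.1865] [326.7069 151.8569] [273.7733 148.569 ]
1.745 [0.658  0.0002 0.1843] [328.7608 151.1936] [273.6334 146.2673]
```

Emit:
{"op": "arm_command", "data": {"deltas": [[[3,0.3,0,0,0,0],[4,0.3,0,0,0,0],[4,0.3,0,0,0,0],[4,0.3,0,0,0,0],[3.5,0.1,0,0,0,0],[2.2,0,0,0,0,0],[0,0,-1,0,0,0],[0,0,-2,0,0,0],[0,0,-0.5,0,0,0],[0,0,0,0,0,0],[0,0,0,0,0,0]]], "gripper": -0.05}}

```text
t: 16.18
tool_pos: [0.6573, 0.0002, 0.2242]
orientation: [-2.16, -2.28, 0.001]
force: [-0.6, -0.1, 1.6]
opening: 0.0443
gripper_force: 0.0
```

Emit:
{"op": "arm_command", "data": {"deltas": [[[0.1,0,-1.5,0,0,0],[0,0,-1.5,0,0,0],[0,0,-1.5,0,0,0],[0,0,-1,0,0,0],[0,0,-0.4,0,0,0],[0,0,0,0,0,0],[0,0,0,0,0,0]]]}}

```text
t: 16.77
tool_pos: [0.6595, 0.0001, 0.1664]
orientation: [2.16, 2.28, 0.001]
force: [-0.2, 0.2, 0.3]
opening: 0.0444
gripper_force: 0.0
```

Emit:
{"op": "arm_command", "data": {"deltas": [[[0,0,0,0,0,0],[0,0,0,0,0,0],[0,0,0,0,0,0],[0,0,0,0,0,0],[0,0,0,0,0,0]]], "gripper": -1, "squeeze": 15}}

```text
t: 17.18
tool_pos: [0.6593, 0.0002, 0.1656]
orientation: [2.161, 2.28, 0.0]
force: [-0.2, -0.1, 0.6]
opening: 0.0157
gripper_force: 0.0
```

Emit:
{"op": "arm_command", "data": {"deltas": [[[0,0,0,0,0,0],[0,0,0,0,0,0],[0,0,0,0,0,0]]]}}

```text
t: 17.43
tool_pos: [0.6593, 0.0001, 0.1654]
orientation: [2.161, 2.28, 0.0]
force: [2.0, -0.4, 0.6]
opening: 0.0093
gripper_force: 15.0
```

Run:
```python
from h import *
np.set_printoptions(precision=2,suppress=True)
s=st();p=np.array(s["tool_pos"])
u=np.array([np.cos(.055),np.sin(.055),0]);H=np.array([.6066,-.0027,.036])
def P(t):return H-u*(.155*np.cos(t)-.025*np.sin(t))+[0,0,.155*np.sin(t)+.025*np.cos(t)]
print("off",p-P(1.745))
T=np.linspace(1.745,0,49);Q=np.array([P(t) for t in T]);print(np.c_[T[1:],np.diff(Q,axis=0)*100])
```

```text
{'t': 17.4333, 'q': [-0.0775, 0.3162, 1.372, 0.0, 1.4529, -0.1314], 'tool_pos': [0.6593, 0.0001, 0.1654], 'orientation': [2.1605, 2.2802, 0.0005], 'force': [2.0061, -0.362, 0.5626], 'opening': 0.0093, 'gripper_force': 14.9999}
off [ 0.    0.   -0.02]
[[ 1.71 -0.54 -0.03  0.18]
 [ 1.67 -0.55 -0.03  0.16]
 [ 1.64 -0.55 -0.03  0.14]
 [ 1.6  -0.56 -0.03  0.12]
 [ 1.56 -0.56 -0.03  0.1 ]
 [ 1.53 -0.56 -0.03  0.08]
 [ 1.49 -0.57 -0.03  0.06]
 [ 1.45 -0.57 -0.03  0.04]
 [ 1.42 -0.57 -0.03  0.01]
 [ 1.38 -0.57 -0.03 -0.01]
 [ 1.35 -0.57 -0.03 -0.03]
 [ 1.31 -0.57 -0.03 -0.05]
 [ 1.27 -0.57 -0.03 -0.07]
 [ 1.24 -0.56 -0.03 -0.09]
 [ 1.2  -0.56 -0.03 -0.11]
 [ 1.16 -0.55 -0.03 -0.13]
 [ 1.13 -0.55 -0.03 -0.15]
 [ 1.09 -0.54 -0.03 -0.17]
 [ 1.05 -0.54 -0.03 -0.19]
 [ 1.02 -0.53 -0.03 -0.21]
 [ 0.98 -0.52 -0.03 -0.23]
 [ 0.95 -0.51 -0.03 -0.25]
 [ 0.91 -0.5  -0.03 -0.27]
 [ 0.87 -0.49 -0.03 -0.28]
 [ 0.84 -0.48 -0.03 -0.3 ]
 [ 0.8  -0.47 -0.03 -0.32]
 [ 0.76 -0.46 -0.03 -0.34]
 [ 0.73 -0.45 -0.02 -0.35]
 [ 0.69 -0.44 -0.02 -0.37]
 [ 0.65 -0.42 -0.02 -0.38]
 [ 0.62 -0.41 -0.02 -0.4 ]
 [ 0.58 -0.39 -0.02 -0.41]
 [ 0.55 -0.38 -0.02 -0.43]
 [ 0.51 -0.36 -0.02 -0.44]
 [ 0.47 -0.35 -0.02 -0.45]
 [ 0.44 -0.33 -0.02 -0.47]
 [ 0.4  -0.31 -0.02 -0.48]
 [ 0.36 -0.29 -0.02 -0.49]
 [ 0.33 -0.28 -0.02 -0.5 ]
 [ 0.29 -0.26 -0.01 -0.51]
 [ 0.25 -0.24 -0.01 -0.52]
 [ 0.22 -0.22 -0.01 -0.53]
 [ 0.18 -0.2  -0.01 -0.53]
 [ 0.15 -0.18 -0.01 -0.54]
 [ 0.11 -0.16 -0.01 -0.55]
 [ 0.07 -0.14 -0.01 -0.55]
 [ 0.04 -0.12 -0.01 -0.56]
 [ 0.   -0.1  -0.01 -0.56]]
```

Emit:
{"op": "arm_command", "data": {"deltas": [[[-0.54,-0.03,0.18,0,0,0],[-0.55,-0.03,0.16,0,0,0],[-0.55,-0.03,0.14,0,0,0],[-0.56,-0.03,0.12,0,0,0],[-0.56,-0.03,0.1,0,0,0],[-0.56,-0.03,0.08,0,0,0],[-0.57,-0.03,0.06,0,0,0],[-0.57,-0.03,0.04,0,0,0],[-0.57,-0.03,0.01,0,0,0],[-0.57,-0.03,-0.01,0,0,0]]]}}

```text
t: 18.27
tool_pos: [0.6025, -0.0028, 0.1742]
orientation: [-2.161, -2.28, -0.0]
force: [2.3, 0.6, 2.6]
opening: 0.0094
gripper_force: 15.0
```

Emit:
{"op": "arm_command", "data": {"deltas": [[[-0.57,-0.03,-0.03,0,0,0],[-0.57,-0.03,-0.05,0,0,0],[-0.57,-0.03,-0.07,0,0,0],[-0.56,-0.03,-0.09,0,0,0],[-0.56,-0.03,-0.11,0,0,0],[-0.55,-0.03,-0.13,0,0,0],[-0.55,-0.03,-0.15,0,0,0],[-0.54,-0.03,-0.17,0,0,0],[-0.54,-0.03,-0.19,0,0,0],[-0.53,-0.03,-0.21,0,0,0],[-0.52,-0.03,-0.23,0,0,0],[-0.51,-0.03,-0.25,0,0,0]]]}}

```text
t: 19.27
tool_pos: [0.5368, -0.0064, 0.1569]
orientation: [-2.16, -2.28, 0.0]
force: [2.3, 2.1, 0.3]
opening: 0.0096
gripper_force: 15.0
```

Emit:
{"op": "arm_command", "data": {"deltas": [[[-0.5,-0.03,-0.27,0,0,0],[-0.49,-0.03,-0.28,0,0,0],[-0.48,-0.03,-0.3,0,0,0],[-0.47,-0.03,-0.32,0,0,0],[-0.46,-0.03,-0.34,0,0,0],[-0.45,-0.02,-0.35,0,0,0],[-0.44,-0.02,-0.37,0,0,0],[-0.42,-0.02,-0.38,0,0,0],[-0.41,-0.02,-0.4,0,0,0],[-0.39,-0.02,-0.41,0,0,0],[-0.38,-0.02,-0.43,0,0,0],[-0.36,-0.02,-0.44,0,0,0]]]}}

```text
t: 20.27
tool_pos: [0.4845, -0.0095, 0.1139]
orientation: [-2.161, -2.28, 0.0]
force: [0.2, 2.5, -0.2]
opening: 0.0097
gripper_force: 15.0
```

Emit:
{"op": "arm_command", "data": {"deltas": [[[-0.35,-0.02,-0.45,0,0,0],[-0.33,-0.02,-0.47,0,0,0],[-0.31,-0.02,-0.48,0,0,0],[-0.29,-0.02,-0.49,0,0,0],[-0.28,-0.02,-0.5,0,0,0],[-0.26,-0.01,-0.51,0,0,0],[-0.24,-0.01,-0.52,0,0,0],[-0.22,-0.01,-0.53,0,0,0],[-0.2,-0.01,-0.53,0,0,0],[-0.18,-0.01,-0.54,0,0,0],[-0.16,-0.01,-0.55,0,0,0],[0,0,0,0,0,0]]], "squeeze": 25}}

```text
t: 21.27
tool_pos: [0.4565, -0.011, 0.0579]
orientation: [-2.161, -2.28, 0.0]
force: [1.9, 3.4, -0.1]
opening: 0.0096
gripper_force: 25.0
```

Emit:
{"op": "arm_command", "data": {"deltas": [[[-0.07,0,-0.28,0,0,0],[-0.07,0,-0.28,0,0,0],[-0.06,0,-0.28,0,0,0],[-0.06,0,-0.28,0,0,0],[-0.05,0,-0.28,0,0,0],[-0.05,0,-0.28,0,0,0],[0,0,-0.1,0,0,0],[0,0,0,0,0,0]]]}}

```text
t: 21.93
tool_pos: [0.4537, -0.0111, 0.0429]
orientation: [2.16, 2.28, -0.0]
force: [-8.7, 3.5, 23.9]
opening: 0.0089
gripper_force: 25.0
```

Emit:
{"op": "arm_command", "data": {"deltas": [[[0.1,0,-0.1,0,0,0],[0,0,0,0,0,0],[0,0,0,0,0,0],[0,0,0,0,0,0]]]}}

```text
t: 22.27
tool_pos: [0.4538, -0.0112, 0.0423]
orientation: [-2.16, -2.28, 0.003]
force: [-17.6, 2.3, 34.5]
opening: 0.0089
gripper_force: 25.0
```

Emit:
{"op": "arm_command", "data": {"deltas": [[[0,0,0.2,0,0,0],[0.1,0.01,0.4,0,0,0],[0.12,0.01,0.56,0,0,0],[0.14,0.01,0.55,0,0,0],[0.16,0.01,0.55,0,0,0],[0.18,0.01,0.54,0,0,0],[0.2,0.01,0.53,0,0,0],[0.22,0.01,0.53,0,0,0],[0.24,0.01,0.52,0,0,0],[0.26,0.01,0.51,0,0,0],[0.28,0.02,0.5,0,0,0]]]}}

```text
t: 23.18
tool_pos: [0.4701, -0.0103, 0.0931]
orientation: [-2.157, -2.277, 0.009]
force: [-14.5, -3.3, 5.7]
opening: 0.0089
gripper_force: 25.0
```

Emit:
{"op": "arm_command", "data": {"deltas": [[[0.1,0.02,0.49,0,0,0],[0.2,0.02,0.48,0,0,0],[0.33,0.02,0.47,0,0,0],[0.35,0.02,0.45,0,0,0],[0.36,0.02,0.44,0,0,0],[0.38,0.02,0.43,0,0,0],[0.39,0.02,0.41,0,0,0],[0.41,0.02,0.4,0,0,0],[0.42,0.02,0.38,0,0,0],[0.44,0.02,0.37,0,0,0],[0.45,0.02,0.35,0,0,0],[0,0,0,0,0,0]]]}}

```text
t: 24.18
tool_pos: [0.5116, -0.0081, 0.1436]
orientation: [2.161, 2.28, -0.002]
force: [-17.9, -2.4, 20.6]
opening: 0.0093
gripper_force: 25.0
```

Emit:
{"op": "arm_command", "data": {"deltas": [[[0.2,0.01,0.17,0,0,0],[0,0,0,0,0,0],[0,0,0,0,0,0],[0,0,0,0,0,0]]]}}

```text
t: 24.52
tool_pos: [0.5131, -0.008, 0.1448]
orientation: [2.161, 2.28, -0.002]
force: [-16.5, -2.6, 19.8]
opening: 0.0095
gripper_force: 25.0
```

Run:
```python
from h import *
s=st();print(s["wrist_torque"]);c2,s2=snap("scene","s7");c3,t3=snap("top","t7")
cv2.imwrite("pics/k.png",np.hstack([cv2.resize(s2[120:250,230:360],(500,500),interpolation=2),cv2.resize(t3[130:230,240:300],(300,500),interpolation=2)]))
```

```text
{'t': 24.5167, 'q': [-0.1148, -0.0572, 1.8167, -0.001, 1.3828, -0.1684], 'tool_pos': [0.5131, -0.008, 0.1448], 'orientation': [2.1608, 2.2804, -0.002], 'force': [-16.4777, -2.6054, 19.8061], 'opening': 0.0095, 'gripper_force': 25.0035}
[-0.47274917  2.92418403 -0.04496863]
```

View pics/k.png

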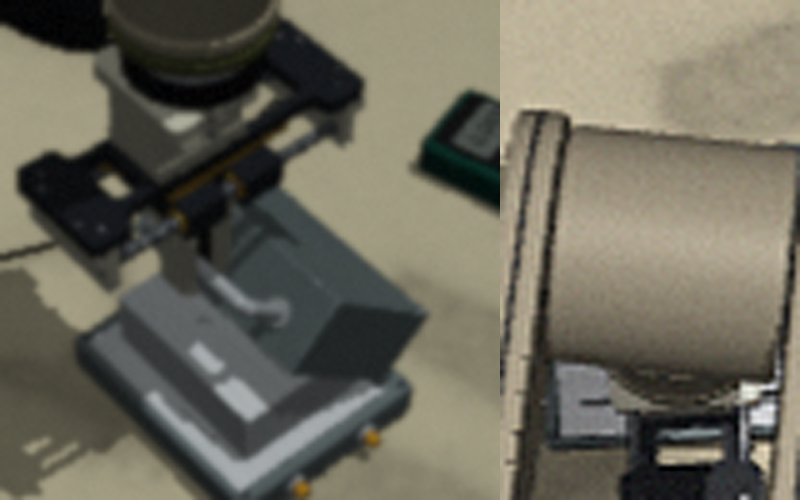

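The inner lid is shut, and the hood is held about 45° up. The remaining force is radial, pushing towards the hinge, so I'll ease it off slightly.

Emit:
{"op": "arm_command", "data": {"deltas": [[[-0.1,0,0.1,0,0,0],[-0.05,0,0.05,0,0,0],[0,0,0,0,0,0],[0,0,0,0,0,0],[0,0,0,0,0,0]]]}}

```text
t: 25.03
tool_pos: [0.512, -0.008, 0.1442]
orientation: [2.161, 2.28, -0.001]
force: [-5.6, -3.9, 3.8]
opening: 0.0089
gripper_force: 25.0
```

Emit:
{"op": "arm_command", "data": {"deltas": [[[0,0,0,0,0,0],[0,0,0,0,0,0],[0,0,0,0,0,0],[0,0,0,0,0,0],[0,0,0,0,0,0],[0,0,0,0,0,0]]]}}

```text
t: 25.53
tool_pos: [0.512, -0.008, 0.1442]
orientation: [2.161, 2.28, -0.001]
force: [-4.3, -4.2, 4.8]
opening: 0.0091
gripper_force: 25.0
```

```bash
python3 -c "
from h import *
st();print(ticket.close_job())"
```

```text
{'t': 25.5333, 'q': [-0.1152, -0.0605, 1.821, -0.0008, 1.3811, -0.1688], 'tool_pos': [0.512, -0.008, 0.1442], 'orientation': [2.1607, 2.28, -0.001], 'force': [-4.2843, -4.1645, 4.8316], 'opening': 0.0091, 'gripper_force': 25.0001}
the job is handed in; nothing more can be done
None
```

The job is handed in at 25.5 s, with no verdict returned: the module is in the socket with the lever shut over it, the inner lid is shut, and the gripper is holding the hood by its bar about 45° open.

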